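Nest the kidney-shaped wooden dishes

ROBOT

A 7-joint arm with a two-finger parallel gripper is mounted at the origin on the work surface. World frame = base frame: x ahead of the robot, y to its left, z up, the work surface at z = 0. Lengths are in m, angles in rad, forces in N, time in s.
With the tool pointing down it reaches from about 0.4 to 0.875 m from the base axis. Payload 6.5 kg.
Tool frame: the origin (TCP) lies midway between the tips of the shut fingers; the grasp point (between the pads) lies r.tcp_to_grasp behind it (r.tcp_to_grasp is the distance from the TCP to the grasp point, in m); z points along the fingers, y is the line along which they close (so a half turn about z gives the same grasp; the last joint's range is limited). The gripper opens to 88 mm and grips with 3 to 60 N. Pads are 18 mm wide; open, the fingers measure 123 mm over their backs; the gripper's body (75 mm by 187 mm) begins 45 mm behind the grasp point.
Start: joints at [-1.385, 0.536, -0.004, 1.538, 0.003, 1.067, -0.071], TCP at [0.162, 0.629, 0.211] pointing down, gripper open.
Joint ranges: [-2.7, 2.7], [-0.37, 2.16], [-1.27, 1.26], [0.24, 2.4], [-1.31, 4.45], [0.19, 1.91], [-2.76, 2.76]. Speed limits (rad/s): [2.39, 2.39, 3.14, 3.14, 3.14, 3.14, 3.14].

INTERFACE

Orientations are given as a unit quaternion [w, x, y, z].
In Python, from cell import r gives the robot as it stands.
- The arm moves only by the shell command python3 -m pendant 'ROWS' [FORCE]. ROWS is text: rows parted by semicolons, each of 7 numbers parted by spaces: the shift along the tool's x, y, z in mm, then the turn, a rotation vector about the tool's x, y, z in rad, then the opening, from 0 (shut) to 1 (fully open). A call has 1 to 10 rows; each row is the pose to reach, as a shift and turn from the pose commanded when the call began, along the tool's axes at that moment; what a row does not reach only later rows make up. A row lasts 1/10 s, in which the tool goes at most 50 mm and 8.59 degrees, less where a joint would pass 70% of its speed; a pose out of reach is approached as far as the arm can. A call with a gripper value outside its range is refused whole. The fingers move at their own pace and stop on an object; FORCE is the grip in N (left out, the last holds). Time passes only in rows, so rows that repeat a pose let the fingers close. It gives the time, the measured TCP pose, the force, the opening and the grip force at its end, in the units of the state.
- r.get_state(): the state, without advancing time (a new reading comes with each control period).
- r.read_camera(name): name is "scene" or "top" or "wrist"; returns a dict with "color" (480x640x3 uint8, red, green, blue), "fovy" (degrees; the focal length in pixels is half the picture's height over the tangent of half this angle, whatever the lens; pixels are square), "cx", "cy" (the principal point, pixels), "R" (3x3) and "t" (3): a world point X has camera coordinates R X + t. Camera axes: x right, y down, z forward; pixel columns grow to the right and rows downward; lengths in m; the calibration is good to about 2 mm. A picture is of the moment at which its call begins. There is no depth.
- r.sign_off(): hands the job in; it is judged then, once.
The state is a dict: "time_s": time; "q": joint angles; "joint_vel": joint speeds; "joint_efforts": joint torques, N m; "tcp_pos": TCP position; "tcp_rot": TCP orientation; "ft_force": force on the tool from outside, world axes, zero at the start; "wrist_torque": the same for the moment, N m; "grip_width": opening from 0.0 (shut) to 1.0 (fully open); "grasp_force": force on a finger pad.
Only numpy, scipy, OpenCV 4.12 (cv2) and the standard library are available. Lean on these libraries where they do the work, as an engineer would, in place of code of your own. Each camera call takes 0.05 s, during which the arm holds its last target. There are 200 camera calls.

TASK

Make one neat pile of the three kidney-shaped wooden dishes: turn each of the two loose ones until its outline matches and nest them, one on top of the other, in the dish that stands on the rubber mat, each fully home and level. Ease them in by feel, neither dropping nor forcing them, and leave the basket, the round bowl and the gouges where they are.

Things in the scene. Friction and masses are not known exactly. Their poses are not given: they have to be found in the camera images.
- pile_mid (a point): Bottom dish of the pile, held fast by a black rubber mat (205 x 125 x 3 mm): a carved kidney-shaped wooden dish with flared walls, 191 mm long (x), 107 broad (y) over the rim, 48 high, notch (concave side) towards -y, z up. Point: middle of its bounding box, 24 mm below the rim top. All three have one form and nest: home, a dish stands 26 mm higher than the one below, the same way round.
- pile_notch (a point): Same dish: top of its wall at the middle of the notch, (0, -34.35, +24 mm) from pile_mid. Rim outline: all within 46 mm of an arc of radius 90 mm and half angle 0.58 rad about x 0, y -82.6; the ends' centres are at x +-49, y -7 mm. Wall 8.5 mm thick measured level, flared 18 deg from upright all round, inside and out: the outline shrinks 0.327 mm per mm down.
- dish_a_mid (a point): Loose dish of the same form, about 0.2 kg, upright on the table. Point: middle of its bounding box, 24 mm above its underside. Its walls wedge in the dish below: 1 mm off to the side or 0.02 rad of turn makes it touch about 3 mm high. Let go there it mostly slides home or stays a little cocked; 5 to 20 N on its floor seats it; driving it on after it has touched while held fast wedges it hard (100 N between the dishes is too much).
- dish_a_notch (a point): Top of that dish's wall at the middle of the notch, (0, -34.35, +24 mm) from dish_a_mid. The wall is straight along x here for 26 mm, 8 mm thick, and leans out 18 deg (down it runs towards +y): pinched 16 mm deep by fingers leaning with it, the dish stays level; pinched by upright fingers it cocks. Inside, the floor is flat, 40 mm below the rim, about 44 mm broad.
- dish_b_mid (a point): The other loose dish, a twin of dish_a, about 0.2 kg, upright on the table; either may go first. Point: middle of its bounding box, 24 mm above its underside.
- dish_b_notch (a point): Top of that dish's wall at the middle of its notch, (0, -34.35, +24 mm) from dish_b_mid; as on dish_a.
- basket: Coiled basket of river pebbles, about 190 mm across, 65 mm high; leave it. Origin: centre of its underside.
- round_bowl: Round wooden bowl, 136 mm across, 55 mm high; leave it. Origin: centre of its underside.
- gouge_wide: Carving gouge with a pale wooden handle, 200 mm long, lying; leave it. Origin on the table under the middle of the handle, x towards the blade.
- gouge_narrow: A second, narrower carving gouge, 190 mm long, lying; leave it. Origin on the table under the middle of the handle, x towards the blade.
There are look-alikes about, which are no part of the job. What is shaped like the part that bears dish_b_mid but turquoise is not meant. What is shaped like the part that bears dish_a_mid but green is not meant.

How it is judged:
At the end, for the whole second after the job is handed in: One loose dish is nested on the matted dish and the other on top of it, in either order: each 23.5 to 29.5 mm above the one below, centred within 4 mm, turned to match within 0.06 rad, level within 0.03 rad, and at rest (((horizontal distance between dish_a_mid and pile_mid below 0.004 m and z of dish_a_mid in the frame of pile_mid between 0.0235 and 0.0295 m and angle between the x axis of dish_a_mid and the x axis of pile_mid, either way round below 0.06 rad and angle between each of dish_a_mid, dish_b_mid's own z axis and vertical below 0.03 rad and horizontal distance between dish_b_mid and dish_a_mid below 0.004 m and z of dish_b_mid in the frame of dish_a_mid between 0.0235 and 0.0295 m and angle between the x axis of dish_b_mid and the x axis of dish_a_mid, either way round below 0.06 rad) or (horizontal distance between dish_b_mid and pile_mid below 0.004 m and z of dish_b_mid in the frame of pile_mid between 0.0235 and 0.0295 m and angle between the x axis of dish_b_mid and the x axis of pile_mid, either way round below 0.06 rad and angle between each of dish_b_mid, dish_a_mid's own z axis and vertical below 0.03 rad and horizontal distance between dish_a_mid and dish_b_mid below 0.004 m and z of dish_a_mid in the frame of dish_b_mid between 0.0235 and 0.0295 m and angle between the x axis of dish_a_mid and the x axis of dish_b_mid, either way round below 0.06 rad)) and linear speed of each of dish_a, dish_b below 0.01 m/s); the robot touches nothing.
It fails at once if a loose dish is dropped: it moves at over 0.4 m/s while the fingers do not hold it ((linear speed of dish_a above 0.4 m/s and contact force between the fingers and dish_a below 0.1 N) or (linear speed of dish_b above 0.4 m/s and contact force between the fingers and dish_b below 0.1 N)).
It fails at once if a dish is forced: two dishes press on one another with more than 100 N in all (pressing 20 N on a level dish stays below that, driving a held one on after it has touched does not) (contact force between any of dish_a, dish_b and pile above 100 N or contact force between dish_a and dish_b above 100 N).
It fails at once if the basket, the round bowl or a gouge is moved by more than 30 mm (distance of any of basket, round_bowl, gouge_wide, gouge_narrow from where it was at the start of the episode above 0.03 m).
It also fails if it takes over 67 s, if anything falls off the work surface, if the arm or the gripper's body presses on something with over 40 N, if the wrist force passes 120 N, or if a joint passes its speed limit or range.

## Working session

There is one attempt and no reset: what is moved stays moved. The work goes in short steps, Python scripts to look and compute and a shell command to move; the robot and the scene stay as the last step left them, time stands still between calls to the robot, and variables do not carry over. Pictures are saved under pics/ and viewed, at most 10 in all, crops included, and the job is handed in when it is done.

```bash
ls; mkdir -p pics; python3 - <<'E'
from cell import r
import cv2
s=r.get_state();print(s, r.tcp_to_grasp)
for n in("top","scene"):
    c=r.read_camera(n);cv2.imwrite(f"pics/{n}0.png",c["color"][:,:,::-1]);print(n,c["fovy"],c["cx"],c["cy"],c["R"],c["t"])
E
```

```text
pics
{'time_s': 0.0, 'q': array([-1.38518037,  0.53713977, -0.00441667,  1.53886932,  0.00256302,
        1.06729425, -0.0712027 ]), 'joint_vel': array([-1.10193729e-03,  1.74298881e-03, -7.86039670e-04,  9.04543628e-04,
       -6.69472645e-05, -7.29726244e-04,  7.74300291e-04]), 'joint_efforts': array([ 4.23237216e-04, -5.70988441e+01,  9.90474969e-01, -2.51591277e+01,
       -5.63450251e-02,  1.79349852e-02,  1.36683439e-04]), 'tcp_pos': array([0.16181356, 0.62885474, 0.21055791]), 'tcp_rot': array([-5.51266337e-05,  1.25559413e-01,  9.92085736e-01, -8.50749548e-04]), 'ft_force': array([ 0.11234909, -0.96835929,  1.03086992]), 'wrist_torque': array([0.01047548, 0.0080736 , 0.04329884]), 'grasp_force': 0.0, 'grip_width': 1.0001662239015972} 0.0187
top 54.612007355189064 318.4669096987385 232.6516245168104 [[-0.01907988 -0.99967316  0.01701546]
 [-0.98598527  0.01599205 -0.16606414]
 [ 0.16573775 -0.01994548 -0.98596814]] [-0.00913873  0.56703948  1.0417699 ]
scene 51.50365441805813 324.73997237452926 234.61161541978097 [[ 0.69031152  0.72348127  0.00669739]
 [ 0.44751499 -0.41968738 -0.78967895]
 [-0.56850712  0.54812166 -0.61348375]] [-0.35519977 -0.18496785  1.81995023]
```

View pics/top0.png

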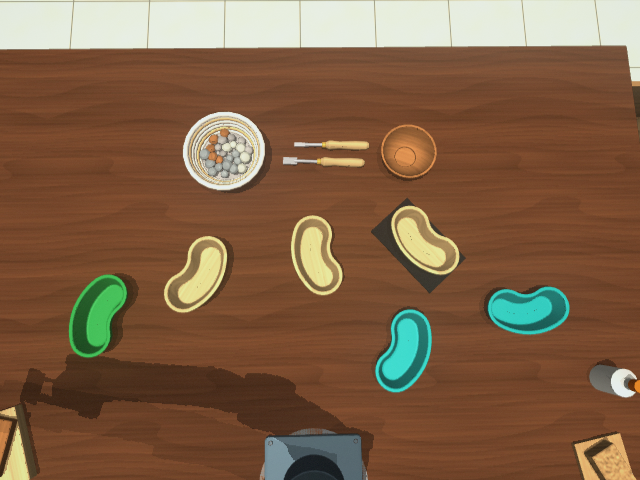

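View pics/scene0.png

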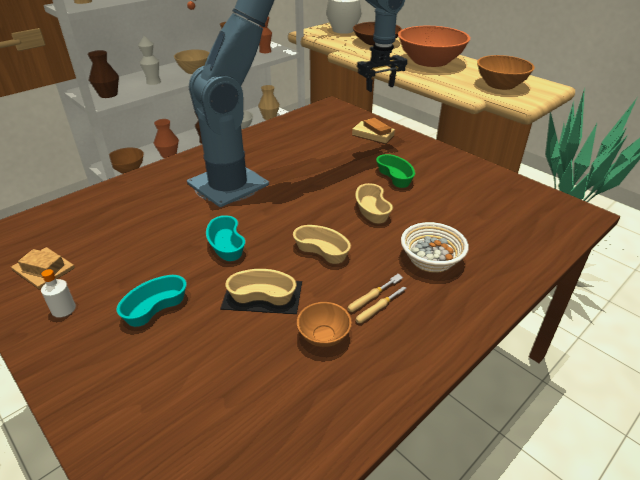

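The top view shows three pale dishes: loose at (197,274) and (317,255), and the matted one at (425,240). The green dish (98,316) and turquoise dishes (404,350) and (528,310) are the decoys. The scene view agrees. Next I fit the known outline to each pale dish.

```bash
cat > h.py <<'E'
from cell import r
import numpy as np, cv2
from scipy.optimize import least_squares
from scipy.spatial.transform import Rotation as Ro
def outline(rad):                       # polygon of offset rad about the arc, dish frame
    a=np.linspace(-.58,.58,60); C=np.array([0,-.0826])
    d=lambda t:np.c_[np.sin(t),np.cos(t)]
    e=.09*d(np.array([.58]))+C; t=np.linspace(.58,.58+np.pi,40)
    cap=e+rad*d(t); top=C+(.09+rad)*d(a); bot=C+(.09-rad)*d(a[::-1])
    return np.r_[top,cap,bot,(cap*[-1,1])[::-1]]
def proj(c,X):
    f=240/np.tan(np.radians(c["fovy"]/2)); p=X@c["R"].T+c["t"]
    return p[:,:2]/p[:,2:]*f+[c["cx"],c["cy"]]
def ray(c,uv,z):
    f=240/np.tan(np.radians(c["fovy"]/2)); d=np.r_[(np.array(uv)-[c["cx"],c["cy"]])/f,1]@c["R"]
    o=-c["R"].T@c["t"]; return o+d*(z-o[2])/d[2]
def rim(p,zr,inset=0.):                 # outline in world at rim height zr
    o=outline(.046-inset); co,s=np.cos(p[2]),np.sin(p[2])
    return np.c_[o@np.array([[co,s],[-s,co]])+p[:2],np.full(len(o),zr)]
def silh(c,p,zr,h=.048):
    m=np.zeros((1920,2560),np.uint8)
    for k in np.linspace(0,h,7):
        cv2.fillPoly(m,[np.round((proj(c,rim(p,zr-k,.327*k))+.5)*4-.5).astype(int)],1)
    return m
def fit(c,mask,p0,zr,h=.048,ignore=None):
    big=cv2.resize(mask.astype(np.float32),(2560,1920),interpolation=cv2.INTER_LINEAR)>.5
    def sd(m):
        m=m.astype(np.uint8); return cv2.distanceTransform(m,2,5)-cv2.distanceTransform(1-m,2,5)
    D=np.clip(sd(big),-60,60)
    def res(q):
        p=np.array([q[0],q[1],q[2]*.05]); m=silh(c,p,zr,h)
        cs=max(cv2.findContours(m,0,cv2.CHAIN_APPROX_NONE)[0],key=len)[:,0]
        n=len(cs); cs=cs[np.linspace(0,n-1,400).astype(int)]
        ok=((cs>[8,8])&(cs<[2551,1911])).all(1); v=np.where(ok,D[cs[:,1],cs[:,0]]/4,0)
        return v
    q=least_squares(res,[p0[0],p0[1],p0[2]/.05],diff_step=None,x_scale=[.01]*2+[.2],loss='soft_l1',method='trf',
        jac=lambda q:np.stack([(res(q+e)-res(q-e))/(2*h_) for e,h_ in zip(np.diag([.003,.003,.04]),[.003,.003,.04])],1))
    return np.r_[q.x[:2],q.x[2]*.05],np.abs(res(q.x)).mean()
def pale(c,seed):
    hsv=cv2.cvtColor(c["color"],cv2.COLOR_RGB2HSV)
    m=cv2.inRange(hsv,(14,60,120),(30,200,255))
    out=np.zeros_like(m)
    for k in cv2.findContours(m,0,cv2.CHAIN_APPROX_NONE)[0]:
        if cv2.contourArea(k)>300 and cv2.pointPolygonTest(k,seed,False)>=0: cv2.drawContours(out,[k],-1,1,-1)
    return out
def grasp(p,zr,depth=.016,flip=0,lean=.314,back=0.):
    """tool pose pinching notch wall: TCP depth below rim along wall"""
    z=np.array([0,np.sin(lean),-np.cos(lean)]); y=np.array([0,np.cos(lean),np.sin(lean)])*(-1 if flip else 1)
    A=Ro.from_euler('z',p[2]); B=np.c_[np.cross(y,z),y,z]
    pos=np.array([0,-.03435,0])+z*(depth/np.cos(lean)-back)
    return A.apply(pos)+[p[0],p[1],zr], A*Ro.from_matrix(B)
def delta(pos,rot):
    s=r.get_state(); w=s["tcp_rot"]; T=Ro.from_quat(np.r_[w[1:],w[0]])
    print("t",s["time_s"],"shift mm",np.round(T.inv().apply(pos-s["tcp_pos"])*1000,1),"rot",np.round((T.inv()*rot).as_rotvec(),3))
E
python3 - <<'E'
from h import *
c=r.read_camera("top"); img=c["color"][:,:,::-1].copy()
for n,uv,zr,sd in (("L",(197,274),.048,(1,)),("M",(317,255),.048,(1,)),("P",(425,240),.051,(1,))):
    m=pale(c,uv); best=None
    for a in np.arange(0,6.28,.7):
        X=ray(c,uv,zr); q=fit(c,m,[X[0],X[1],a],zr)
        if best is None or q[1]<best[1]: best=q
    print(n,m.sum(),best,np.hypot(*best[0][:2]))
    cv2.polylines(img,[np.round(proj(c,rim(best[0],zr))*16).astype(int)],True,(0,0,255),1,4,4)
    X=grasp(best[0],zr,0)[0]; cv2.circle(img,tuple(np.round(proj(c,X[None])[0]).astype(int)),2,(255,0,0),-1)
cv2.imwrite("pics/fit.png",cv2.resize(img[190:330,150:480],None,fx=2.4,fy=2.4,interpolation=cv2.INTER_CUBIC))
E
```

```text
L 3072 (array([0.47505265, 0.25848929, 2.71422887]), np.float32(1.3853769)) 0.5408250511079993
M 3030 (array([ 0.51419697, -0.0079899 ,  0.20683506]), np.float32(0.43371123)) 0.5142590447994688
P 2912 (array([ 0.54166658, -0.26147508,  0.70868391]), np.float32(0.3962093)) 0.6014747692863841
```

View pics/fit.png

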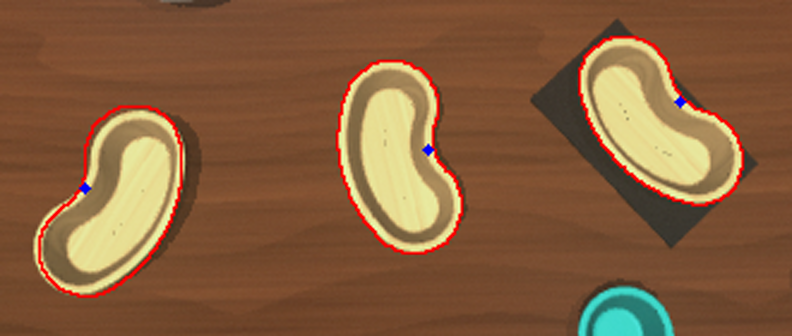

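The outlines fit; the left one needs refining, with its angle start off. I'll start with the middle dish: move above its notch and look with the wrist camera.

```bash
python3 - <<'E'
from h import *
c=r.read_camera("top")
for a in(2.3,2.5,2.9): print(fit(c,pale(c,(197,274)),[.475,.2585,a],.048))
print(fit(c,pale(c,(317,255)),[.514,-.008,.15],.048),fit(c,pale(c,(425,240)),[.5417,-.2615,.65],.051))
delta(*grasp([.5142,-.008,.207],.048,flip=1,back=.1))
E
```

```text
(array([0.47137191, 0.26056487, 2.53674404]), np.float32(0.7430427))
(array([0.47168589, 0.26029231, 2.55401772]), np.float32(0.5822336))
(array([0.47271501, 0.25963397, 2.6137346 ]), np.float32(0.39443603))
(array([ 0.51419899, -0.00808035,  0.20240567]), np.float32(0.44282073)) (array([ 0.54235817, -0.26096541,  0.67015514]), np.float32(0.7100659))
t 0.2 shift mm [-526.5 -583.1   84.4] rot [0.098 0.421 2.654]
```

```bash
T="-526 -583 84 0.098 0.421 2.654 0.4"; python3 -m pendant '-526 -583 84 0.098 0.421 2.654 0.4;-526 -583 84 0.098 0.421 2.654 0.4;-526 -583 84 0.098 0.421 2.654 0.4;-526 -583 84 0.098 0.421 2.654 0.4;-526 -583 84 0.098 0.421 2.654 0.4;-526 -583 84 0.098 0.421 2.654 0.4;-526 -583 84 0.098 0.421 2.654 0.4;-526 -583 84 0.098 0.421 2.654 0.4;-526 -583 84 0.098 0.421 2.654 0.4;-526 -583 84 0.098 0.421 2.654 0.4' 20
python3 -c "
from h import *
delta(*grasp([.5142,-.008,.207],.048,flip=1,back=.1)); print(r.get_state()['q'])"
```

```text
time_s: 1.2
tcp_pos: [0.3933, 0.1874, 0.1584]
tcp_rot: [-0.109, 0.761, 0.639, -0.011]
ft_force: [0.9, -0.2, -0.4]
grip_width: 0.402
grasp_force: 0.0
t 1.2 shift mm [-227.4  175.3  -29.1] rot [0.043 0.183 1.168]
[-0.70985121  0.33214299  0.38989219  2.07856678 -0.41465154  0.89932261
 -0.22313971]
```

```bash
python3 -m pendant '-227 175 -29 0.043 0.183 1.168 0.4;-227 175 -29 0.043 0.183 1.168 0.4;-227 175 -29 0.043 0.183 1.168 0.4;-227 175 -29 0.043 0.183 1.168 0.4;-227 175 -29 0.043 0.183 1.168 0.4;-227 175 -29 0.043 0.183 1.168 0.4;-227 175 -29 0.043 0.183 1.168 0.4;-227 175 -29 0.043 0.183 1.168 0.4;-227 175 -29 0.043 0.183 1.168 0.4;-227 175 -29 0.043 0.183 1.168 0.4'
python3 -c "
from h import *
delta(*grasp([.5142,-.008,.207],.048,flip=1,back=.1)); print(r.get_state()['q'])
c=r.read_camera('wrist');cv2.imwrite('pics/w1.png',c['color'][:,:,::-1]);s=r.get_state();w=s['tcp_rot']
T=Ro.from_quat(np.r_[w[1:],w[0]]);o=-c['R'].T@c['t'];print(c['fovy'],T.inv().apply(o-s['tcp_pos']),T.inv().apply(c['R']))"
```

```text
time_s: 2.2
tcp_pos: [0.5269, -0.0635, 0.1271]
tcp_rot: [-0.155, 0.982, 0.107, -0.017]
ft_force: [-0.3, 0.1, -0.6]
grip_width: 0.4
grasp_force: 0.0
t 2.2 shift mm [-1.  3. -1.] rot [0.001 0.003 0.009]
[-0.25995746  0.63327781  0.66750014  1.84598304 -0.7352985   1.09674428
 -0.56173963]
66.73083271990814 [ 6.94193703e-02 -1.23829237e-04 -1.73225704e-01] [[ 9.28312364e-04  9.99998746e-01 -1.28340458e-03]
 [-9.63572743e-01  5.51255996e-04 -2.67445816e-01]
 [-2.67444773e-01  1.48492693e-03  9.63572046e-01]]
```

View pics/w1.png

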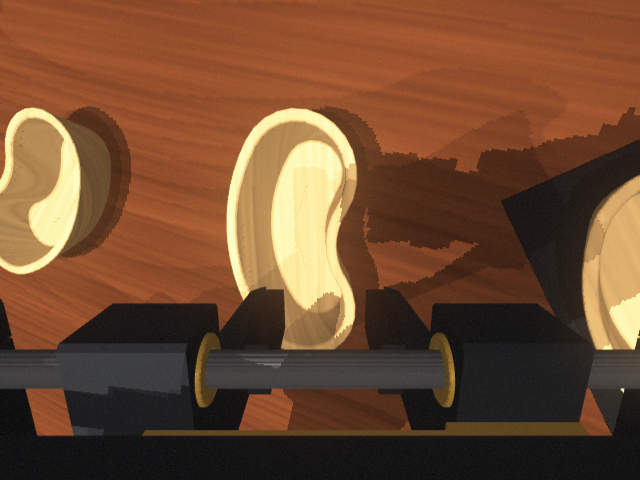

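The wrist view shows the dish between (228,110) and (355,350), with its notch wall between the fingers as planned. I'll descend along the lean and pinch.

```bash
python3 -m pendant '-1 3 40 0 0.003 0.009 0.4;-1 3 75 0 0.003 0.009 0.4;-1 3 99 0 0.003 0.009 0.4;-1 3 99 0 0.003 0.009 0.4;-1 3 99 0 0.003 0.009 0.4'
python3 -c "
from h import *
delta(*grasp([.5142,-.008,.207],.048,flip=1))"
python3 -m pendant '0 0 0 0 0 0 0;0 0 0 0 0 0 0;0 0 0 0 0 0 0;0 0 0 0 0 0 0;0 0 0 0 0 0 0;0 0 0 0 0 0 0;0 0 0 0 0 0 0;0 0 0 0 0 0 0' 25
python3 -c "
from h import *
c=r.read_camera('wrist');cv2.imwrite('pics/w2.png',c['color'][:,:,::-1])"
```

```text
time_s: 2.75
tcp_pos: [0.5205, -0.0371, 0.0326]
tcp_rot: [-0.155, 0.983, 0.101, -0.016]
ft_force: [0.7, -0.8, -0.1]
grip_width: 0.401
grasp_force: 0.0
t 2.75 shift mm [-0.2 -0.4  0.8] rot [ 0.001 -0.001 -0.002]
time_s: 3.55
tcp_pos: [0.5201, -0.0371, 0.032]
tcp_rot: [-0.155, 0.983, 0.1, -0.016]
ft_force: [-0.8, 0.3, -0.5]
grip_width: 0.002
grasp_force: 0.0
```

View pics/w2.png

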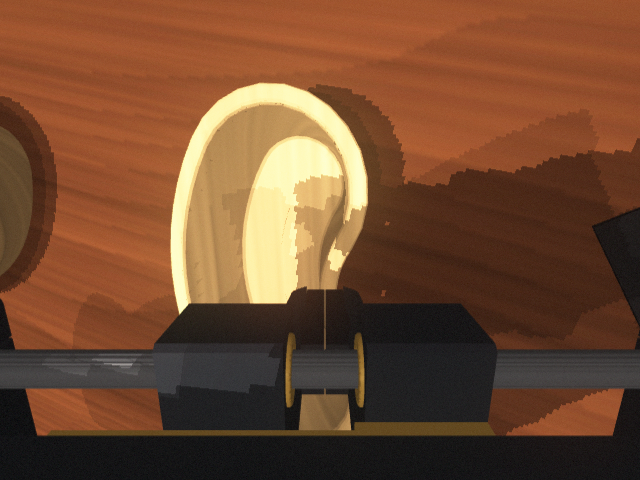

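```bash
python3 - <<'E'
from h import *
c=r.read_camera('wrist');img=c['color'][:,:,::-1].copy()
p=[.5142,-.008,.207]
for i in(0,.0085): cv2.polylines(img,[np.round(proj(c,rim(p,.048,i))*16).astype(int)],True,(0,0,255),1,4,4)
s=r.get_state();print(proj(c,s["tcp_pos"][None]),proj(c,grasp(p,.048,0)[0][None]),s['tcp_pos'])
cv2.imwrite("pics/w3.png",cv2.resize(img[70:470,120:440],None,fx=1.5,fy=1.5))
E
```

```text
[[324.50882095 287.57377191]] [[323.605066   300.48754482]] [ 0.52004769 -0.03705992  0.03201797]
```

View pics/w3.png

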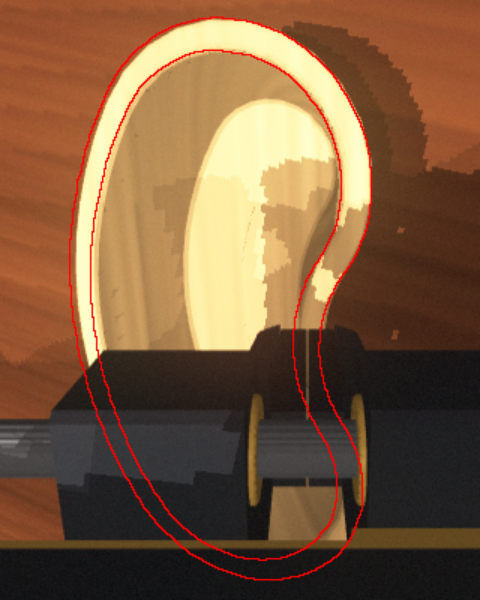

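```bash
python3 -m pendant '0 0 0 0 0 0 0.4;0 0 0 0 0 0 0.4;0 0 0 0 0 0 0.4;0 0 0 0 0 0 0.4'
python3 - <<'E'
from h import *
c=r.read_camera('wrist');img=c['color'][:,:,::-1].copy()
p=[.5142,-.008,.207]
for i in(0,.0085): cv2.polylines(img,[np.round(proj(c,rim(p,.048,i))*16).astype(int)],True,(0,0,255),1,4,4)
cv2.imwrite("pics/w4.png",cv2.resize(img[70:470,120:440],None,fx=1.5,fy=1.5))
E
```

```text
time_s: 4.05
tcp_pos: [0.5201, -0.0371, 0.0321]
tcp_rot: [-0.155, 0.983, 0.1, -0.016]
ft_force: [0.1, 0.2, 0.3]
grip_width: 0.341
grasp_force: 0.0
```

View pics/w4.png

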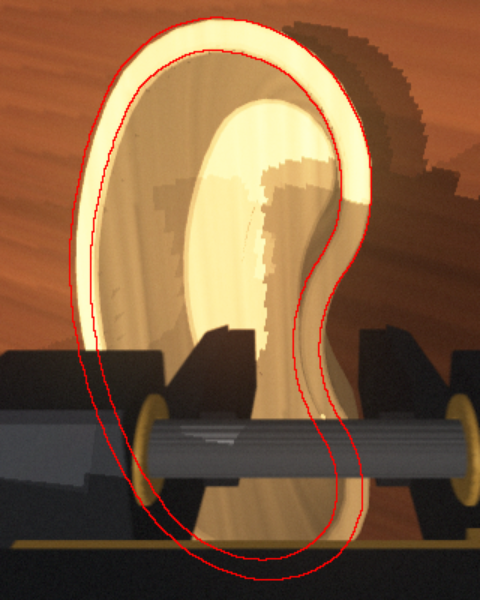

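The view shows the fingers straddling the notch wall at crop (300–325, 330). Yet they closed to nothing over the rim, so the real fingertips seem to sit higher than the TCP. I'll go 12 mm deeper and try again.

```bash
python3 -m pendant '0 0 6 0 0 0 0.4;0 0 12 0 0 0 0.4;0 0 12 0 0 0 0.4'; python3 -m pendant '0 0 0 0 0 0 0;0 0 0 0 0 0 0;0 0 0 0 0 0 0;0 0 0 0 0 0 0;0 0 0 0 0 0 0' 15
```

```text
time_s: 4.4
tcp_pos: [0.5185, -0.0327, 0.0197]
tcp_rot: [-0.155, 0.983, 0.1, -0.017]
ft_force: [0.1, 0.4, 0.9]
grip_width: 0.4
grasp_force: 0.0
time_s: 4.9
tcp_pos: [0.5195, -0.0339, 0.0209]
tcp_rot: [-0.155, 0.983, 0.1, -0.016]
ft_force: [0.1, -1.6, 1.0]
grip_width: 0.069
grasp_force: 15.5
```

```bash
python3 -m pendant '0 0 0 0 0 0 0.3;0 0 0 0 0 0 0.3;0 0 5 0 0 0 0.3;0 0 9 0 0 0 0.3;0 0 9 0 0 0 0.3'; python3 -m pendant '0 0 0 0 0 0 0;0 0 0 0 0 0 0;0 0 0 0 0 0 0;0 0 0 0 0 0 0;0 0 0 0 0 0 0' 25
python3 - <<'E'
from h import *
c=r.read_camera('wrist')
s=r.get_state();w=s['tcp_rot'];T=Ro.from_quat(np.r_[w[1:],w[0]])
for d in (0,10,20,25):
    print(d,[np.round(proj(c,(s['tcp_pos']+T.apply([x/1000,0,-d/1000]))[None])[0]) for x in(0,9)])
cv2.imwrite('pics/w5.png',c['color'][:,:,::-1])
E
```

```text
time_s: 5.4
tcp_pos: [0.5181, -0.03, 0.0113]
tcp_rot: [-0.155, 0.983, 0.1, -0.017]
ft_force: [-0.6, 0.1, 0.6]
grip_width: 0.299
grasp_force: 0.0
time_s: 5.9
tcp_pos: [0.5189, -0.0307, 0.0122]
tcp_rot: [-0.155, 0.983, 0.1, -0.016]
ft_force: [-0.4, 0.5, -0.3]
grip_width: 0.087
grasp_force: 25.0
0 [array([325., 288.]), array([325., 271.])]
10 [array([325., 295.]), array([325., 278.])]
20 [array([325., 304.]), array([325., 286.])]
25 [array([325., 309.]), array([325., 290.])]
```

Gripped properly now: 7.7 mm width at 25 N, with physical tips about 23 mm behind the TCP. Lift straight up.

```bash
python3 -m pendant '0 -3 -10 0 0 0 0;0 -6 -20 0 0 0 0;0 -12 -38 0 0 0 0;0 -19 -57 0 0 0 0;0 -25 -76 0 0 0 0;0 -31 -95 0 0 0 0;0 -31 -95 0 0 0 0;0 -31 -95 0 0 0 0' 35
python3 - <<'E'
from h import *
c=r.read_camera('wrist');cv2.imwrite('pics/w6.png',c['color'][:,:,::-1]);t=r.read_camera('top');cv2.imwrite('pics/t6.png',t['color'][:,:,::-1])
s=r.get_state();print(s['wrist_torque'],s['ft_force'])
# target above pile, in nominal nest frame: rim of nested dish .077; use same tool-in-dish pose, TCP depth 36
print('P');delta(*grasp([.5417,-.2615,.70],.077+.06,depth=.036,flip=1))
E
```

```text
time_s: 6.75
tcp_pos: [0.5188, -0.0304, 0.1122]
tcp_rot: [-0.155, 0.983, 0.1, -0.016]
ft_force: [-0.1, -0.1, -2.9]
grip_width: 0.089
grasp_force: 35.0
[-0.51671216  0.03332586 -0.00124304] [-0.94011827 -0.08815135 -2.62685764]
P
t 6.85 shift mm [-12.8 242.1 -67.7] rot [ 0.    -0.152 -0.473]
```

View pics/w6.png

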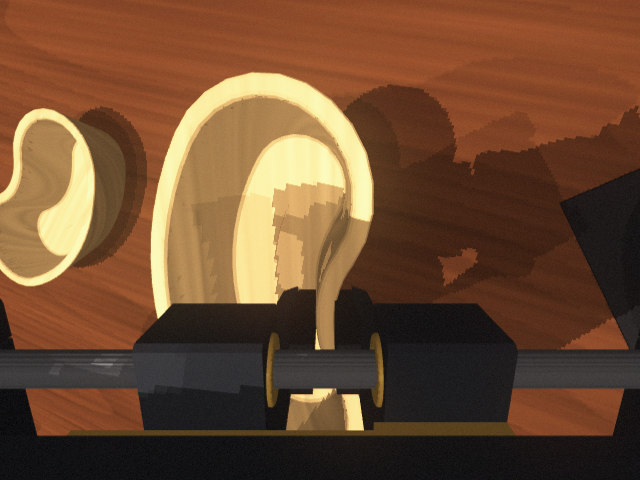

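The dish hangs level with its rim from (155,300) over (255,75) to (370,220). Next I turn it to the pile's heading and hold back along the notch axis, so both dishes show in one wrist picture.

```bash
python3 - <<'E'
from h import *
a=.709;pt=np.array([.5417,-.2615])+.15*np.array([-np.sin(a),np.cos(a)])
delta(*grasp([*pt,a],.048+.19,depth=.036,flip=1)); print(r.get_state()['q'])
E
```

```text
t 6.85 shift mm [ -85.4   86.1 -123.1] rot [ 0.    -0.154 -0.482]
[-0.31059806  0.62832119  0.65049693  1.90097539 -0.76734543  1.03821655
 -0.58909693]
```

```bash
python3 -m pendant '-17 17 -25 0 -0.03 -0.096 0;-34 34 -49 0 -0.061 -0.193 0;-51 52 -74 0 -0.092 -0.289 0;-68 69 -98 0 -0.123 -0.386 0;-85 86 -123 0 -0.154 -0.482 0;-85 86 -123 0 -0.154 -0.482 0;-85 86 -123 0 -0.154 -0.482 0;-85 86 -123 0 -0.154 -0.482 0'
cat >> h.py <<'E'
def wmask(c,seed,lim):
    hsv=cv2.cvtColor(c["color"],cv2.COLOR_RGB2HSV)
    m=cv2.inRange(hsv,(15,40,60),(35,255,255)); m[lim:]=0
    m=cv2.morphologyEx(m,cv2.MORPH_OPEN,np.ones((3,3)))
    out=np.zeros_like(m)
    for k in cv2.findContours(m,0,cv2.CHAIN_APPROX_NONE)[0]:
        if cv2.contourArea(k)>300 and cv2.pointPolygonTest(k,seed,False)>=0: cv2.drawContours(out,[k],-1,1,-1)
    return out
E
python3 - <<'E'
from h import *
c=r.read_camera('wrist'); np.save('c7.npy',c,allow_pickle=True)
img=c['color'][:,:,::-1].copy()
s=r.get_state();w=s['tcp_rot'];T=Ro.from_quat(np.r_[w[1:],w[0]]);print(s['tcp_pos'],T.apply(np.eye(3)))
hsv=cv2.cvtColor(c["color"],cv2.COLOR_RGB2HSV);m=cv2.inRange(hsv,(15,40,60),(35,255,255))
cs=cv2.findContours(m,0,2)[0]; cv2.drawContours(img,[k for k in cs if cv2.contourArea(k)>300],-1,(255,0,0),1)
for z,p in((.051,[.5417,-.2615,.709]),):
  for i in(0,.0085): cv2.polylines(img,[np.round(proj(c,rim(p,z,i))*16).astype(int)],True,(0,0,255),1,4,4)
cv2.imwrite("pics/w7.png",img)
E
```

```text
time_s: 7.65
tcp_pos: [0.4595, -0.1634, 0.2015]
tcp_rot: [-0.147, 0.926, 0.343, -0.054]
ft_force: [0.3, 0.4, -2.9]
grip_width: 0.087
grasp_force: 35.0
[ 0.45949185 -0.16335287  0.201511  ] [[ 7.58378447e-01  6.51813856e-01  9.09372663e-04]
 [ 6.19938046e-01 -7.20858926e-01 -3.09901967e-01]
 [-2.01342867e-01  2.35586727e-01 -9.50768081e-01]]
```

View pics/w7.png

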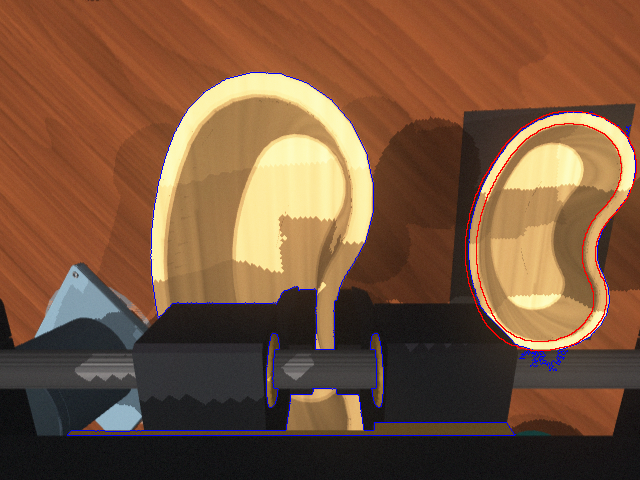

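```bash
sed -i 's/def fit(c,mask,p0,zr,h=.048,ignore=None):/def fit(c,mask,p0,zr,h=.048,lim=480):/; s/(cs<\[2551,1911\])/(cs<[2551,lim*4-9])/' h.py
cat > m.py <<'E'
from h import *
import sys
def held(c,zr,p0,lim=296,hl=.02):
    m=wmask(c,(250,150),lim); return min((fit(c,m,[p0[0],p0[1],p0[2]+d],zr,hl,lim) for d in(-.04,0,.04)),key=lambda q:q[1])
E
python3 - <<'E'
from m import *
c=np.load('c7.npy',allow_pickle=True).item()
m=wmask(c,(520,200),340); P=[fit(c,m,[.5417,-.2615,.709+d],.051,.048,340) for d in(-.06,0,.06)];print(*P,sep='\n')
n=np.array([.5417,-.2615])+.15*np.array([-np.sin(.709),np.cos(.709)])
for z in(.227,.232,.237,.242,.247): print(z,held(c,z,[*n,.709]))
E
```

```text
(array([ 0.54229765, -0.26319188,  0.72947966]), np.float32(0.71106005))
(array([ 0.54229689, -0.26319004,  0.72943456]), np.float32(0.71043503))
(array([ 0.54230606, -0.26328769,  0.73605388]), np.float32(0.7276987))
0.227 (array([ 0.44179634, -0.13799038,  0.6077148 ]), np.float32(1.3161541))
0.232 (array([ 0.44344478, -0.14249623,  0.66183896]), np.float32(0.52217734))
0.237 (array([ 0.44593395, -0.14790857,  0.74905205]), np.float32(0.47110465))
0.242 (array([ 0.44750157, -0.15193861,  0.78438816]), np.float32(1.4124138))
0.247 (array([ 0.44939945, -0.15626113,  0.82374485]), np.float32(2.4171746))
```

```bash
python3 - <<'E'
from m import *
from scipy.optimize import minimize
def fine(c,m,p0,zr,lim,hl=.048):
    big=cv2.resize(m.astype(np.float32),(2560,1920),interpolation=cv2.INTER_LINEAR)>.5
    b=big.astype(np.uint8);D=cv2.distanceTransform(b,2,5)-cv2.distanceTransform(1-b,2,5)
    def f(q):
        s=silh(c,[q[0],q[1],q[2]*.1],zr,hl); cs=max(cv2.findContours(s,0,1)[0],key=len)[:,0]
        ok=((cs>8)&(cs<[2551,lim*4-9])).all(1); cs=cs[ok]; v=D[cs[:,1],cs[:,0]]/4
        return np.minimum(np.abs(v),3).mean()
    o=minimize(f,[p0[0],p0[1],p0[2]/.1],method='Nelder-Mead',options=dict(initial_simplex=[[p0[0]+a,p0[1]+b,p0[2]/.1+d] for a,b,d in((0,0,0),(.004,0,0),(0,.004,0),(0,0,.5))],xatol=1e-5,fatol=1e-4))
    return np.r_[o.x[:2],o.x[2]*.1],o.fun
c=np.load('c7.npy',allow_pickle=True).item()
for lim in(320,300): print(fine(c,wmask(c,(520,200),340),[.5417,-.2615,.71],.051,lim))
t=cv2.imread('pics/top0.png')[:,:,::-1].copy(); ct=r.read_camera('top'); ct['color']=t
print('topP',fine(ct,pale(ct,(425,240)),[.5417,-.2615,.7],.051,480))
print('topL',fine(ct,pale(ct,(197,274)),[.473,.2595,2.6],.048,480))
for z in(.233,.235,.237,.239): print(z,fine(c,wmask(c,(250,150),300),[.4448,-.1456,.71],z,296,.02))
E
```

```text
(array([ 0.54218334, -0.26331872,  0.73565563]), np.float64(0.6415696740150452))
(array([ 0.54225993, -0.26339073,  0.73571824]), np.float64(0.59159916639328))
topP (array([ 0.54126929, -0.26159032,  0.72666381]), np.float64(0.33963871002197266))
topL (array([0.47260651, 0.25986379, 2.59395276]), np.float64(0.3267839550971985))
0.233 (array([ 0.44400141, -0.14363019,  0.68093581]), np.float64(0.7120025753974915))
0.235 (array([ 0.44480474, -0.14556347,  0.71088557]), np.float64(0.4238104522228241))
0.237 (array([ 0.44580393, -0.14771838,  0.74339916]), np.float64(0.8660469055175781))
0.239 (array([ 0.44646003, -0.14959689,  0.75108838]), np.float64(1.2575194835662842))
```

```bash
cat >> h.py <<'E'
def carry(now,tgt,dz):
    s=r.get_state(); w=s["tcp_rot"]; T=Ro.from_quat(np.r_[w[1:],w[0]])
    Q=Ro.from_euler('z',tgt[2]-now[2]); a=np.array([now[0],now[1],0]); b=np.array([tgt[0],tgt[1],dz])
    delta(b+Q.apply(s["tcp_pos"]-a),Q*T)
from scipy.optimize import minimize
def fine(c,m,p0,zr,lim=480,hl=.048,top=0,free=None):
    big=cv2.resize(m.astype(np.float32),(2560,1920),interpolation=cv2.INTER_LINEAR)>.5
    b=big.astype(np.uint8);D=cv2.distanceTransform(b,2,5)-cv2.distanceTransform(1-b,2,5)
    def f(q):
        s=silh(c,[q[0],q[1],q[2]*.1],zr,hl); cs=max(cv2.findContours(s,0,1)[0],key=len)[:,0]
        ok=((cs>8)&(cs<[2551,lim*4-9])).all(1)
        if free is not None: ok&=free[np.clip(cs[:,1]//4,0,479),np.clip(cs[:,0]//4,0,639)]>0
        cs=cs[ok]; v=D[cs[:,1],cs[:,0]]/4
        return np.minimum(np.abs(v),3).mean()
    o=minimize(f,[p0[0],p0[1],p0[2]/.1],method='Nelder-Mead',options=dict(initial_simplex=[[p0[0]+a,p0[1]+b,p0[2]/.1+d] for a,b,d in((0,0,0),(.004,0,0),(0,.004,0),(0,0,.5))],xatol=1e-5,fatol=1e-4))
    return np.round(np.r_[o.x[:2],o.x[2]*.1],4),round(float(o.fun),2)
E
python3 -c "
from h import *
carry([.4448,-.1456,.711],[.542,-.2628,.731],-.124)"
```

```text
t 7.75 shift mm [ -2.3 183.2  70.8] rot [ 0.    -0.006 -0.019]
```

```bash
python3 -m pendant '0 35 0 0 -0.006 -0.019 0;-1 70 5 0 -0.006 -0.019 0;-1 105 10 0 -0.006 -0.019 0;-2 135 20 0 -0.006 -0.019 0;-2 160 40 0 -0.006 -0.019 0;-2 175 60 0 -0.006 -0.019 0;-2 183 71 0 -0.006 -0.019 0;-2 183 71 0 -0.006 -0.019 0;-2 183 71 0 -0.006 -0.019 0'
python3 - <<'E'
from h import *
s=r.get_state(); print(s['tcp_pos'])
c=r.read_camera('wrist');t=r.read_camera('top');cv2.imwrite('pics/t8.png',t['color'][:,:,::-1][140:340,330:530].repeat(3,0).repeat(3,1));np.save('c8.npy',[c,t],allow_pickle=True)
z=.235+s['tcp_pos'][2]-.2015;print('z',z)
for k in(-.002,0,.002):print(fine(c,wmask(c,(250,150),300),[.542,-.2628,.731],z+k,296,.02))
E
```

```text
time_s: 8.65
tcp_pos: [0.5576, -0.2811, 0.0792]
tcp_rot: [-0.146, 0.923, 0.353, -0.055]
ft_force: [0.2, 0.2, -2.7]
grip_width: 0.087
grasp_force: 35.0
[ 0.55761324 -0.28106947  0.07919302]
z 0.11269302096559686
(array([ 0.5418, -0.2619,  0.7198]), 1.39)
(array([ 0.5426, -0.2637,  0.7308]), 1.34)
(array([ 0.5435, -0.2654,  0.7425]), 1.33)
```

View pics/t8.png

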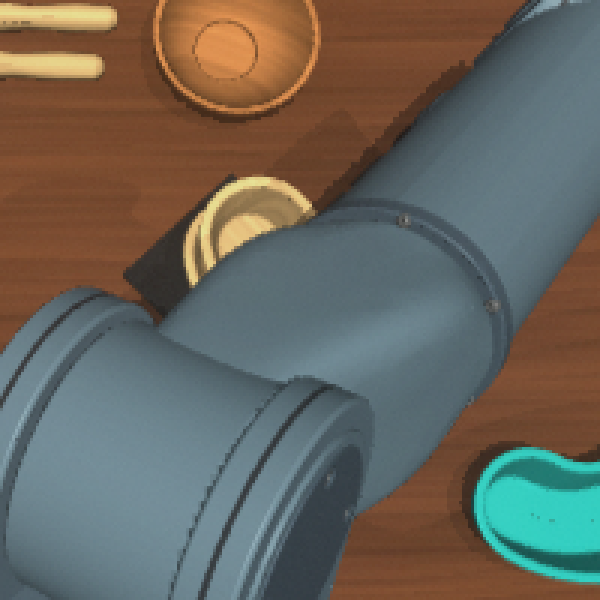

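The top view shows the held dish's far end over the pile, offset only by parallax: its top edge is at about (418,199). I check this numerically, then lower by feel.

```bash
python3 - <<'E'
from h import *
c,t=np.load('c8.npy',allow_pickle=True)
g=cv2.cvtColor(t['color'],cv2.COLOR_RGB2HSV)
m=cv2.inRange(g,(14,60,120),(30,200,255))
for p in([.542,-.2628,.731],[.5426,-.2637,.731]):
  for z in(.1127,.115):
    u=proj(t,rim(p,z)); i=u[:,1].argmin(); print(p,z,'top',u[i],'right edge at row208',u[(abs(u[:,1]-208)<.7),0],'left@220',u[(abs(u[:,1]-220)<.7),0])
sub=m[:, :]; rows=[k for k in range(190,215) if (m[k,400:445]>0).any()];print('obs first row',rows[0])
for k in (rows[0],rows[0]+1,206,208,210): print(k,np.where(m[k,380:450])[0][[0,-1]]+380)
# same image rows on P edges in the initial top view
E
```

```text
[0.542, -0.2628, 0.731] 0.1127 top [416.08247256 198.58134314] right edge at row208 [398.28993634 433.03636494] left@220 [395.63359018 437.68399925 437.84893603 438.02078856 438.19949224]
[0.542, -0.2628, 0.731] 0.115 top [416.31338044 198.33572597] right edge at row208 [398.48275016 433.30507482] left@220 [395.82145014 438.12936985 438.30163488 438.48076585 438.66669522]
[0.5426, -0.2637, 0.731] 0.1127 top [416.46855458 198.31427984] right edge at row208 [398.67963527 433.42159646] left@220 [396.02541438 438.23523793 438.4071179  438.58584771 438.77135997]
[0.5426, -0.2637, 0.731] 0.115 top [416.70028015 198.06810677] right edge at row208 [398.87328244 433.69112014] left@220 [396.21411685 438.68878259 438.8679398  439.05389409 439.24657518]
obs first row 198
198 [414 417]
199 [410 421]
206 [400 432]
208 [399 433]
210 [397 434]
```

```bash
python3 -m pendant '0 3 12 0 0 0 0;0 5.7 20 0 0 0 0;0 7.2 24.7 0 0 0 0;0 7.2 24.7 0 0 0 0;0 7.2 24.7 0 0 0 0'
python3 -m pendant '0 0.6 1.9 0 0 0 0;0 0.6 1.9 0 0 0 0'
python3 -m pendant '0 0.3 1 0 0 0 0;0 0.3 1 0 0 0 0'
python3 -c "
from h import *
for i in range(3): s=r.get_state();print(s['tcp_pos'],s['ft_force'],s['wrist_torque'])"
```

```text
time_s: 9.25
tcp_pos: [0.557, -0.2811, 0.0529]
tcp_rot: [-0.146, 0.923, 0.352, -0.055]
ft_force: [0.1, -1.1, -2.0]
grip_width: 0.086
grasp_force: 35.0
time_s: 9.45
tcp_pos: [0.5571, -0.2811, 0.0511]
tcp_rot: [-0.146, 0.923, 0.352, -0.055]
ft_force: [0.4, -0.5, -2.3]
grip_width: 0.082
grasp_force: 35.0
time_s: 9.65
tcp_pos: [0.557, -0.281, 0.0499]
tcp_rot: [-0.146, 0.923, 0.352, -0.055]
ft_force: [-0.6, -0.0, -2.4]
grip_width: 0.088
grasp_force: 35.0
[ 0.55698899 -0.28097624  0.04993607] [-0.64579864 -0.03777926 -2.41154058] [-0.42856813 -0.22631507  0.01059424]
[ 0.55698899 -0.28097624  0.04993607] [-0.64579864 -0.03777926 -2.41154058] [-0.42856813 -0.22631507  0.01059424]
[ 0.55698899 -0.28097624  0.04993607] [-0.64579864 -0.03777926 -2.41154058] [-0.42856813 -0.22631507  0.01059424]
```

```bash
f(){ grep -E 'tcp_pos|ft_force'; }
python3 -m pendant '0 0.3 1 0 0 0 0;0 0.6 1.9 0 0 0 0;0 0.6 1.9 0 0 0 0'|f
python3 -m pendant '0 0.3 1 0 0 0 0;0 0.3 1 0 0 0 0'|f
python3 -c "
from h import *
s=r.get_state();print(s['wrist_torque'])"
```

```text
tcp_pos: [0.5569, -0.2809, 0.0478]
ft_force: [0.2, 0.3, -2.9]
tcp_pos: [0.5569, -0.2809, 0.0468]
ft_force: [-0.2, -0.4, -2.1]
[-0.44830947 -0.25021562 -0.01561694]
```

```bash
f(){ grep -E 'tcp_pos|ft_force'; }
python3 -m pendant '0 0.3 1 0 0 0 0;0 0.3 1 0 0 0 0'|f
python3 -m pendant '0 0.3 1 0 0 0 0;0 0.3 1 0 0 0 0'|f
python3 -c "
from h import *
s=r.get_state();print(s['wrist_torque'])"
```

```text
tcp_pos: [0.5569, -0.2809, 0.0458]
ft_force: [-0.2, -1.2, -2.6]
tcp_pos: [0.5569, -0.2809, 0.0447]
ft_force: [-0.1, -0.1, -2.7]
[-0.46013741 -0.21629431  0.01181595]
```

```bash
f(){ grep -E 'tcp_pos|ft_force'; }
python3 -m pendant '0 0.2 0.7 0 0 0 0;0 0.2 0.7 0 0 0 0'|f
python3 -c "
from h import *
s=r.get_state();print(s['ft_force'],s['wrist_torque'])"
```

```text
tcp_pos: [0.5569, -0.2809, 0.044]
ft_force: [0.3, -0.8, -3.0]
[ 0.26641464 -0.78155846 -2.95458684] [-0.47528938 -0.226736    0.02074578]
```

```bash
f(){ grep -E 'tcp_pos|ft_force'; }
python3 -m pendant '0 0.2 0.7 0 0 0 0;0 0.2 0.7 0 0 0 0'|f
python3 -c "
from h import *
s=r.get_state();print(s['ft_force'],s['wrist_torque'])"
```

```text
tcp_pos: [0.5569, -0.2808, 0.0433]
ft_force: [-0.1, 0.5, -2.6]
[-0.0562677   0.45172724 -2.63878562] [-0.41406459 -0.200573   -0.01635308]
```

```bash
f(){ grep -E 'tcp_pos|ft_force'; }
python3 -m pendant '0 0.2 0.7 0 0 0 0;0 0.2 0.7 0 0 0 0'|f
python3 -c "
from h import *
s=r.get_state();print(s['ft_force'],s['wrist_torque'])"
```

```text
tcp_pos: [0.5569, -0.2806, 0.0426]
ft_force: [-0.6, 0.5, -1.9]
[-0.55967592  0.5326412  -1.89197757] [-0.29104196 -0.13574641 -0.03469314]
```

```bash
f(){ grep -E 'tcp_pos|ft_force'; }
python3 -m pendant '0 0.1 0.5 0 0 0 0;0 0.1 0.5 0 0 0 0'|f
python3 -c "
from h import *
s=r.get_state();print(s['ft_force'],s['wrist_torque'])"
```

```text
tcp_pos: [0.5569, -0.2805, 0.0421]
ft_force: [-0.9, 0.9, -2.2]
[-0.9339305   0.8715947  -2.18301334] [-0.05366197 -0.11330718 -0.15748471]
```

Light contact within a millimetre of home. Release, back off along the lean and measure the nest.

```bash
f(){ grep -E 'time|tcp_pos|ft_force|width'; }
python3 -m pendant '0 0 0 0 0 0 0.12;0 0 0 0 0 0 0.2;0 0 0 0 0 0 0.3;0 0 0 0 0 0 0.3;0 0 0 0 0 0 0.3' 5|f
python3 -m pendant '0 0 -20 0 0 0 0.3;0 0 -50 0 0 0 0.3;0 0 -85 0 0 0 0.3;0 0 -110 0 0 0 0.3;0 0 -110 0 0 0 0.3'|f
python3 - <<'E'
from h import *
s=r.get_state()
c=r.read_camera('wrist');np.save('c9.npy',c,allow_pickle=True);cv2.imwrite('pics/w9.png',c['color'][:,:,::-1])
print(proj(c,np.array([[.542,-.263,.04]])))
u=proj(c,rim([.542,-.263,.731],.077));print(u.min(0),u.max(0))
seed=tuple(np.array([280.,200.])); m=wmask(c,seed,300);print(m.sum())
for z in(.073,.075,.077,.079,.081):print(z,fine(c,m,[.542,-.2628,.731],z,292,.02))
E
```

```text
time_s: 11.85
tcp_pos: [0.5569, -0.281, 0.0423]
ft_force: [-0.8, 0.9, 0.9]
grip_width: 0.3
time_s: 12.35
tcp_pos: [0.5812, -0.3086, 0.1505]
ft_force: [0.4, -1.0, -0.3]
grip_width: 0.299
[[294.9028965  230.94420546]]
[213.25289756 104.01479142] [347.08643182 357.66290177]
20950
0.073 (array([ 0.541 , -0.2626,  0.7469]), 1.76)
0.075 (array([ 0.5416, -0.2636,  0.7623]), 1.79)
0.077 (array([ 0.542 , -0.2653,  0.776 ]), 1.85)
0.079 (array([ 0.5469, -0.2636,  0.6621]), 1.87)
0.081 (array([ 0.5475, -0.2643,  0.6755]), 1.81)
```

```bash
python3 -c "
from h import *
delta(*grasp([.4726,.2599,2.594],.048,depth=.036,flip=1,back=.13))"
```

```text
t 12.4 shift mm [ 357.7 -484.4  169.1] rot [ 0.005 -0.574 -1.775]
```

```bash
python3 -m pendant '358 -484 169 0.005 -0.574 -1.775 0.3;358 -484 169 0.005 -0.574 -1.775 0.3;358 -484 169 0.005 -0.574 -1.775 0.3;358 -484 169 0.005 -0.574 -1.775 0.3;358 -484 169 0.005 -0.574 -1.775 0.3;358 -484 169 0.005 -0.574 -1.775 0.3;358 -484 169 0.005 -0.574 -1.775 0.3;358 -484 169 0.005 -0.574 -1.775 0.3;358 -484 169 0.005 -0.574 -1.775 0.3;358 -484 169 0.005 -0.574 -1.775 0.3'
python3 -c "
from h import *
delta(*grasp([.4726,.2599,2.594],.048,depth=.036,flip=1,back=.13))"
```

```text
time_s: 13.4
tcp_pos: [0.518, 0.1923, 0.1366]
tcp_rot: [-0.07, 0.432, 0.888, -0.141]
ft_force: [0.9, 0.1, 0.3]
grip_width: 0.303
grasp_force: 0.0
t 13.4 shift mm [103.2  62.1 -18.9] rot [-0.001 -0.114 -0.339]
```

```bash
python3 -m pendant '103 62 -19 0 -0.114 -0.339 0.3;103 62 -19 0 -0.114 -0.339 0.3;103 62 -19 0 -0.114 -0.339 0.3;103 62 -19 0 -0.114 -0.339 0.3;103 62 -19 0 -0.114 -0.339 0.3;103 62 -19 0 -0.114 -0.339 0.3'
cat > nest.py <<'E'
from h import *
# fit nested dish(es) in top view: union silhouette with the matted dish fixed in the top frame
P=[.5413,-.2616,.7267]
def nest(t,zs,p0,lower):
    m=pale(t,(425,235)); b=(cv2.resize(m.astype(np.float32),(2560,1920))>.5)
    base=np.zeros((1920,2560),np.uint8)
    for p,z in lower: base|=silh(t,p,z)
    for z in zs:
        def f(q):
            s=silh(t,[q[0],q[1],q[2]*.1],z)|base; return float((s!=b).sum())/16
        o=minimize(f,[p0[0],p0[1],p0[2]*10],method='Nelder-Mead',options=dict(initial_simplex=[[p0[0]+a,p0[1]+c,p0[2]*10+d] for a,c,d in((0,0,0),(.004,0,0),(0,.004,0),(0,0,.5))],xatol=1e-5,fatol=.1))
        print(z,np.round([*o.x[:2],o.x[2]/10],4),round(o.fun,1))
E
python3 - <<'E'
from nest import *
s=r.get_state();print(s['tcp_pos'],s['q'])
t=r.read_camera('top');cv2.imwrite('pics/t10.png',t['color'][:,:,::-1])
m=pale(t,(425,235));x=np.where(m);print(m.sum(),x[0].min(),x[0].max(),x[1].min(),x[1].max())
nest(t,(.073,.075,.077,.079,.081),P,[(P,.051)])
c=r.read_camera('wrist')
u=proj(c,rim([.4726,.2599,2.594],.048));print(u.min(0),u.max(0))
sd=proj(c,np.array([[.4726,.2599,.02]]))[0];m=wmask(c,(float(sd[0]),180.),292);print(sd,m.sum())
print(fine(c,m,[.4726,.2599,2.594],.048,288,.048))
print(fine(t,pale(t,(197,274)),[.4726,.2599,2.594],.048))
delta(*grasp([.4726,.2599,2.594],.048,depth=.037,flip=1))
E
```

```text
time_s: 14.0
tcp_pos: [0.5087, 0.3084, 0.1366]
tcp_rot: [-0.042, 0.273, 0.949, -0.151]
ft_force: [-0.4, 0.0, 0.5]
grip_width: 0.299
grasp_force: 0.0
[0.50867775 0.30835429 0.13663295] [-0.82087877  0.71827445  0.21736323  1.48486624 -0.02714218  1.24503523
  0.38916471]
3268 203 274 391 462
0.073 [ 0.5423 -0.2629  0.7281] 51.6
0.075 [ 0.5419 -0.2623  0.7329] 51.8
0.077 [ 0.5413 -0.2618  0.7292] 52.5
0.079 [ 0.5409 -0.2612  0.7284] 54.4
0.081 [ 0.5408 -0.2604  0.7314] 55.0
[224.84081189  96.83813765] [352.42288576 340.7027341 ]
[298.62076784 221.91137142] 19733
(array([0.4738, 0.258 , 2.601 ]), 0.83)
(array([0.4723, 0.2599, 2.5914]), 0.34)
t 14.1 shift mm [  5.3   2.5 131.6] rot [-0.001 -0.001 -0.011]
```

The first dish nests concentric within 0.3 mm at z = 0.077, so it's home. Now the second dish.

```bash
f(){ grep -E 'time|tcp_pos|ft_force|width|grasp'; }
python3 -m pendant '5 2 45 0 0 -0.01 0.3;5 2 90 0 0 -0.01 0.3;5 2 120 0 0 -0.01 0.3;5 2 131 0 0 -0.01 0.3;5 2 131 0 0 -0.01 0.3;5 2 131 0 0 -0.01 0.3' 25|f
python3 -m pendant '0 0 0 0 0 0 0;0 0 0 0 0 0 0;0 0 0 0 0 0 0;0 0 0 0 0 0 0;0 0 0 0 0 0 0' 25|f
python3 -m pendant '0 -3 -10 0 0 0 0;0 -6 -20 0 0 0 0;0 -12 -38 0 0 0 0;0 -19 -57 0 0 0 0;0 -25 -76 0 0 0 0;0 -31 -95 0 0 0 0;0 -37 -114 0 0 0 0;0 -43 -133 0 0 0 0;0 -43 -133 0 0 0 0' 35|f
python3 - <<'E'
from h import *
s=r.get_state();print(s['wrist_torque'],s['ft_force'])
a=.729;pt=np.array([.5415,-.262])+.15*np.array([-np.sin(a),np.cos(a)])
delta(*grasp([*pt,a],.048+.19,depth=.037,flip=1)); print(s['q'])
E
```

```text
time_s: 14.7
tcp_pos: [0.4851, 0.2817, 0.0131]
ft_force: [0.1, -0.1, 0.1]
grip_width: 0.306
grasp_force: 0.0
time_s: 15.2
tcp_pos: [0.4842, 0.2813, 0.0128]
ft_force: [-1.3, -1.2, 6.4]
grip_width: 0.087
grasp_force: 25.0
time_s: 16.1
tcp_pos: [0.4858, 0.2822, 0.1551]
ft_force: [0.1, -0.1, -2.7]
grip_width: 0.09
grasp_force: 34.9
[ 0.36754082 -0.31312937  0.00267094] [ 0.07985179 -0.05609888 -2.65308317]
t 16.1 shift mm [-207.9 -394.2   77.2] rot [0.005 0.571 1.777]
[-0.82187584  0.63610437  0.22003317  1.58335598 -0.01222784  1.21864966
  0.40587034]
```

```bash
python3 -m pendant '-14 -26 5 0 0.038 0.118 0;-28 -53 10 0 0.076 0.237 0;-42 -79 15 0 0.114 0.355 0;-55 -105 21 0.001 0.152 0.474 0;-69 -131 26 0.002 0.19 0.592 0;-83 -158 31 0.002 0.228 0.711 0;-97 -184 36 0.002 0.266 0.829 0;-111 -210 41 0.003 0.304 0.948 0;-125 -237 46 0.003 0.343 1.066 0;-139 -263 51 0.003 0.381 1.185 0'
python3 - <<'E'
from h import *
a=.729;pt=np.array([.5415,-.262])+.15*np.array([-np.sin(a),np.cos(a)])
delta(*grasp([*pt,a],.048+.19,depth=.037,flip=1))
E
```

```text
time_s: 17.1
tcp_pos: [0.4645, -0.0196, 0.1839]
tcp_rot: [-0.122, 0.772, 0.616, -0.099]
ft_force: [0.2, -0.6, -1.5]
grip_width: 0.093
grasp_force: 34.9
t 17.1 shift mm [-145.3   18.5  -23.5] rot [-0.001  0.194  0.586]
```

```bash
python3 -m pendant '-29 4 -5 0 0.039 0.117 0;-58 7 -9 0 0.078 0.234 0;-87 11 -14 0 0.116 0.352 0;-116 15 -19 0 0.155 0.469 0;-145 18 -23 0 0.194 0.586 0;-145 18 -23 0 0.194 0.586 0;-145 18 -23 0 0.194 0.586 0'
python3 - <<'E'
from nest import *
s=r.get_state();print(s['tcp_pos']);w=s['tcp_rot'];T=Ro.from_quat(np.r_[w[1:],w[0]]);y=-T.apply([0,1,0]);print('toolyaw',np.arctan2(-y[0],y[1]))
c=r.read_camera('wrist');np.save('c11.npy',c,allow_pickle=True)
a=.729;pt=np.array([.5415,-.262])+.15*np.array([-np.sin(a),np.cos(a)])
z0=.048+s['tcp_pos'][2]-.0128;print('kin z',z0)
m=wmask(c,(250,150),300);print(m.sum())
for d in(-.004,-.002,0,.002): print(z0+d,fine(c,m,[*pt,a],z0+d,296,.02))
m=wmask(c,(520,200),340);print(m.sum())
# upper rim of the pile pair in the wrist view: union model
base=silh(c,[.542,-.2628,.733],.051); b=cv2.resize(m.astype(np.float32),(2560,1920))>.5; b[1240:]=0; 
for z in(.075,.077,.079):
    def f(q):
        sh=silh(c,[q[0],q[1],q[2]*.1],z)|silh(c,[q[0],q[1],q[2]*.1],z-.026); sh[1240:]=0; return float((sh!=b).sum())/16
    o=minimize(f,[.542,-.2628,7.3],method='Nelder-Mead',options=dict(initial_simplex=[[.542,-.2628,7.3],[.546,-.2628,7.3],[.542,-.2588,7.3],[.542,-.2628,7.8]],xatol=1e-5,fatol=.1));print(z,np.round(o.x,4),o.fun)
E
```

```text
time_s: 17.8
tcp_pos: [0.4566, -0.1656, 0.2005]
tcp_rot: [-0.146, 0.922, 0.354, -0.057]
ft_force: [0.4, 0.3, -2.2]
grip_width: 0.091
grasp_force: 34.9
[ 0.45658869 -0.16557063  0.20047297]
toolyaw 0.7328387570711098
kin z 0.23567297014416946
41293
0.23167297014416946 (array([ 0.4393, -0.1462,  0.6837]), 0.84)
0.23367297014416946 (array([ 0.4402, -0.1485,  0.7231]), 0.44)
0.23567297014416946 (array([ 0.4412, -0.1506,  0.7546]), 0.78)
0.23767297014416947 (array([ 0.442 , -0.1525,  0.7681]), 1.17)
32304
0.075 [ 0.5427 -0.2634  7.2821] 167.5625
0.077 [ 0.5423 -0.2633  7.3059] 274.3125
0.079 [ 0.5419 -0.2631  7.2999] 384.5
```

The second dish's in-hand offset differs from the first's by about (−1.1, −0.8) mm, so I aim the TCP at (0.558, −0.280), coming down from above.

```bash
cat > d.py <<'E'
from h import *
def to(x,y,z,yaw=0):
    s=r.get_state();w=s['tcp_rot'];T=Ro.from_quat(np.r_[w[1:],w[0]]);delta(np.array([x,y,z]),Ro.from_euler('z',yaw)*T)
E
python3 -c "
from d import *
to(.558,-.2799,.115,.003)"
```

```text
t 17.85 shift mm [ -2.6 172.4  33.5] rot [-0.    -0.001 -0.003]
```

```bash
python3 -m pendant '0 35 0 0 -0.001 -0.003 0;-1 70 0 0 -0.001 -0.003 0;-1 105 3 0 -0.001 -0.003 0;-2 135 10 0 -0.001 -0.003 0;-3 160 20 0 -0.001 -0.003 0;-3 172 33 0 -0.001 -0.003 0;-3 172 33 0 -0.001 -0.003 0;-3 172 33 0 -0.001 -0.003 0;-3 172 33 0 -0.001 -0.003 0'
python3 - <<'E'
from d import *
s=r.get_state();dz=s['tcp_pos'][2]-.2005
t=r.read_camera('top');c=r.read_camera('wrist')
g=cv2.cvtColor(t['color'],cv2.COLOR_RGB2HSV);m=cv2.inRange(g,(14,60,120),(30,200,255))
p=[.4404+s['tcp_pos'][0]-.4566,-.1489+s['tcp_pos'][1]+.1656,.731];print(p,.234+dz)
u=proj(t,rim(p,.234+dz));print('top',u[u[:,1].argmin()])
rows=[k for k in range(175,215) if (m[k,395:460]>0).sum()>1]
for k in rows[:3]+[rows[0]+8,rows[0]+10]: print(k,np.where(m[k,380:450])[0][[0,-1]]+380, u[abs(u[:,1]-k)<.7,0].round(1)[[0,-1]] if (abs(u[:,1]-k)<.7).any() else '')
to(.558,-.2799,.080)
E
```

```text
time_s: 18.75
tcp_pos: [0.5578, -0.28, 0.1171]
tcp_rot: [-0.146, 0.921, 0.356, -0.056]
ft_force: [0.2, 0.2, -1.8]
grip_width: 0.088
grasp_force: 35.0
[np.float64(0.5415946398731671), np.float64(-0.263259358197913), 0.731] 0.15058963464633804
top [420.24200238 194.57320773]
175 [398 419] 
176 [403 408] 
177 [409 411] Traceback (most recent call last):
  File "<stdin>", line 8, in <module>
IndexError: index 0 is out of bounds for axis 0 with size 0
```

```bash
python3 - <<'E'
from d import *
t=r.read_camera('top')
g=cv2.cvtColor(t['color'],cv2.COLOR_RGB2HSV);m=cv2.inRange(g,(14,60,120),(30,200,255))
u=proj(t,rim([.5416,-.2633,.731],.1506))
for k in range(192,208,2): 
    x=np.where(m[k,385:460])[0]; print(k,(x[[0,-1]]+385) if len(x) else '', u[abs(u[:,1]-k)<.8,0].round(1))
to(.558,-.2799,.080)
E
```

```text
192  []
194  [416.9 418.6 420.3 422. ]
196 [412 426] [410.4 411.9 413.5 425.4 427.  428.6]
198 [408 430] [407.5 408.9 430.2 431.7]
200 [406 433] [404.9 406.2 434.4]
202 [404 435] [403.8 435.7 436.8]
204 [402 437] [401.8 437.9]
206 [401 438] [401.  438.8]
t 18.9 shift mm [ 0.5 11.1 35.4] rot [0. 0. 0.]
```

```bash
f(){ grep -E 'tcp_pos|ft_force|time'; }
python3 -m pendant '0.8 5 16 0 0 0 0;0.8 9 29 0 0 0 0;0.8 11 35.4 0 0 0 0;0.8 11 35.4 0 0 0 0;0.8 11 35.4 0 0 0 0'|f
python3 -m pendant '0 0.6 1.9 0 0 0 0;0 1.2 3.8 0 0 0 0;0 1.2 3.8 0 0 0 0'|f
python3 -c "
from d import *
s=r.get_state();print(s['ft_force'],s['wrist_torque'])
to(.5583,-.2797,.0735)"
```

```text
time_s: 19.4
tcp_pos: [0.5576, -0.2802, 0.0787]
ft_force: [0.5, 0.2, -1.3]
time_s: 19.7
tcp_pos: [0.5577, -0.2801, 0.075]
ft_force: [0.1, 0.1, -3.0]
[ 0.14836509  0.11743935 -2.95313919] [-0.37803774 -0.20171033  0.02635538]
t 19.7 shift mm [0.7 0.6 1.4] rot [0. 0. 0.]
```

```bash
f(){ grep -E 'tcp_pos|ft_force|time'; }
python3 -m pendant '0.7 0.3 1 0 0 0 0;0.7 0.6 1.9 0 0 0 0;0.7 0.6 1.9 0 0 0 0'|f
python3 -c "
from d import *
s=r.get_state();print(s['ft_force'],s['wrist_torque'])"
python3 -m pendant '0 0.3 1 0 0 0 0;0 0.3 1 0 0 0 0'|f
python3 -c "
from d import *
s=r.get_state();print(s['ft_force'],s['wrist_torque'])"
```

```text
time_s: 20.0
tcp_pos: [0.5583, -0.2795, 0.0729]
ft_force: [0.2, 0.6, -1.1]
[ 0.16396729  0.57967306 -1.10404375] [-0.39126281 -0.15374012  0.03167946]
time_s: 20.2
tcp_pos: [0.5582, -0.2795, 0.0719]
ft_force: [-0.6, -0.2, -2.3]
[-0.55898439 -0.19532873 -2.31122222] [-0.4330725  -0.1794239  -0.02927147]
```

```bash
f(){ grep -E 'tcp_pos|ft_force|time'; }
python3 -m pendant '0 0.3 1 0 0 0 0;0 0.3 1 0 0 0 0'|f
python3 -c "
from d import *
s=r.get_state();print(s['ft_force'],s['wrist_torque'])"
python3 -m pendant '0 0.2 0.7 0 0 0 0;0 0.2 0.7 0 0 0 0'|f
python3 -c "
from d import *
s=r.get_state();print(s['ft_force'],s['wrist_torque'])"
```

```text
time_s: 20.4
tcp_pos: [0.5581, -0.2795, 0.0708]
ft_force: [0.6, 0.6, -3.1]
[ 0.5718268   0.59913532 -3.05612433] [-0.41551253 -0.16153863 -0.0473831 ]
time_s: 20.6
tcp_pos: [0.5582, -0.2795, 0.0701]
ft_force: [-0.3, -0.5, -2.2]
[-0.33363988 -0.49057441 -2.16734574] [-0.41728178 -0.17597218 -0.02346606]
```

```bash
f(){ grep -E 'tcp_pos|ft_force|time'; }
python3 -m pendant '0 0.2 0.6 0 0 0 0;0 0.2 0.6 0 0 0 0'|f
python3 -c "
from d import *
s=r.get_state();print(s['ft_force'],s['wrist_torque'])"
python3 -m pendant '0 0.2 0.5 0 0 0 0;0 0.2 0.5 0 0 0 0'|f
python3 -c "
from d import *
s=r.get_state();print(s['ft_force'],s['wrist_torque'])"
```

```text
time_s: 20.8
tcp_pos: [0.5581, -0.2795, 0.0695]
ft_force: [0.7, 0.7, -2.2]
[ 0.68616293  0.69054122 -2.24428321] [-0.3889173  -0.14725461 -0.03401323]
time_s: 21.0
tcp_pos: [0.5581, -0.2795, 0.069]
ft_force: [-0.3, -0.1, -2.5]
[-0.28929582 -0.05572667 -2.52021685] [-0.33333152 -0.05845734 -0.0179677 ]
```

```bash
f(){ grep -E 'tcp_pos|ft_force|time|width'; }
python3 -m pendant '0 0.1 0.4 0 0 0 0;0 0.1 0.4 0 0 0 0'|f
python3 -m pendant '0 0 0 0 0 0 0.12;0 0 0 0 0 0 0.2;0 0 0 0 0 0 0.3;0 0 0 0 0 0 0.3;0 0 0 0 0 0 0.3' 5|f
python3 -m pendant '0 0 -20 0 0 0 0.3;0 0 -50 0 0 0 0.3;0 0 -85 0 0 0 0.3;0 0 -110 0 0 0 0.3;0 0 -110 0 0 0 0.3'|f
python3 -c "
from d import *
delta(*grasp([.4726,.2599,2.594],.078,depth=.036,flip=1,back=.13))"
```

```text
time_s: 21.2
tcp_pos: [0.558, -0.2795, 0.0687]
ft_force: [-1.1, 0.0, -1.2]
grip_width: 0.088
time_s: 21.7
tcp_pos: [0.5583, -0.2796, 0.0687]
ft_force: [-0.5, 0.1, 0.2]
grip_width: 0.301
time_s: 22.2
tcp_pos: [0.5829, -0.307, 0.1768]
ft_force: [0.7, 0.2, -0.2]
grip_width: 0.298
t 22.2 shift mm [ 359.6 -484.   166. ] rot [ 0.005 -0.569 -1.768]
```

Clear the view and measure the pile from the top.

```bash
python3 -m pendant '360 -484 150 0.005 -0.569 -1.768 0.3;360 -484 150 0.005 -0.569 -1.768 0.3;360 -484 150 0.005 -0.569 -1.768 0.3;360 -484 150 0.005 -0.569 -1.768 0.3;360 -484 150 0.005 -0.569 -1.768 0.3;360 -484 150 0.005 -0.569 -1.768 0.3;360 -484 150 0.005 -0.569 -1.768 0.3;360 -484 150 0.005 -0.569 -1.768 0.3;360 -484 150 0.005 -0.569 -1.768 0.3;360 -484 150 0.005 -0.569 -1.768 0.3'
python3 - <<'E'
from nest import *
t=r.read_camera('top');cv2.imwrite('pics/t12.png',t['color'][:,:,::-1]);s=r.read_camera('scene');cv2.imwrite('pics/s12.png',s['color'][:,:,::-1])
m=pale(t,(425,235));x=np.where(m);print(m.sum(),x[0].min(),x[0].max(),x[1].min(),x[1].max())
nest(t,(.099,.101,.103,.105,.107),P,[(P,.051),([.5413,-.2618,.729],.077)])
# scene view: whole pile as union of three at nominal, vary heights
m=pale(s,tuple(map(float,proj(s,np.array([[.5413,-.2618,.10]]))[0])));print(m.sum())
b=cv2.resize(m.astype(np.float32),(2560,1920))>.5
for z in(.097,.1,.103,.106,.109):
    def f(q):
        a=silh(s,[q[0],q[1],.729],z)
        for k in(.051,.077): a|=silh(s,[q[0],q[1],.729],k)
        return float((a!=b).sum())/16
    o=minimize(f,[.5413,-.2618],method='Nelder-Mead',options=dict(initial_simplex=[[.5413,-.2618],[.5453,-.2618],[.5413,-.2578]],xatol=1e-5,fatol=.1));print(z,o.x.round(4),o.fun)
E
```

```text
time_s: 23.2
tcp_pos: [0.5202, 0.1939, 0.1781]
tcp_rot: [-0.071, 0.428, 0.89, -0.14]
ft_force: [0.6, 0.0, -0.0]
grip_width: 0.298
grasp_force: 0.0
3641 200 274 391 466
0.099 [ 0.5422 -0.2631  0.7222] 54.9
0.101 [ 0.542  -0.2623  0.7226] 53.6
0.103 [ 0.5415 -0.2619  0.7245] 53.7
0.105 [ 0.5411 -0.2612  0.7268] 53.6
0.107 [ 0.5407 -0.2606  0.7272] 54.4
2637
0.097 [ 0.5317 -0.2554] 388.0
0.1 [ 0.5338 -0.258 ] 436.0625
0.103 [ 0.5348 -0.259 ] 494.8125
0.106 [ 0.537  -0.2603] 556.3125
0.109 [ 0.5371 -0.2606] 621.0
```

```bash
cat > hov.py <<'E'
from h import *
C=np.array([[0,1,0],[-.9636,0,-.2674],[-.2674,0,.9636]])
a=.729; x=np.array([np.cos(a),np.sin(a),0]); z=np.array([0,0,-1.]); y=np.cross(z,x)
W=np.c_[x,y,z]; T=Ro.from_matrix(W@C)
cam=np.array([.5415,-.262,.36])+.04*y
delta(cam-T.apply([.0694,-.0001,-.1732]),T); print(cam-T.apply([.0694,-.0001,-.1732]))
E
python3 hov.py
```

```text
t 23.3 shift mm [-435.8 -260.9   81. ] rot [-0.305  0.248 -0.083]
[ 0.58191498 -0.30710142  0.17454949]
```

```bash
python3 -m pendant '-436 -261 81 -0.305 0.248 -0.083 0.3;-436 -261 81 -0.305 0.248 -0.083 0.3;-436 -261 81 -0.305 0.248 -0.083 0.3;-436 -261 81 -0.305 0.248 -0.083 0.3;-436 -261 81 -0.305 0.248 -0.083 0.3;-436 -261 81 -0.305 0.248 -0.083 0.3;-436 -261 81 -0.305 0.248 -0.083 0.3;-436 -261 81 -0.305 0.248 -0.083 0.3;-436 -261 81 -0.305 0.248 -0.083 0.3;-436 -261 81 -0.305 0.248 -0.083 0.3'; python3 hov.py
cat > tilt.py <<'E'
from h import *
c=r.read_camera('wrist');cv2.imwrite('pics/w13.png',c['color'][:,:,::-1]);np.save('c13.npy',c,allow_pickle=True)
u=proj(c,rim([.5415,-.262,.729],.103));print(u.min(0),u.max(0))
sd=u.mean(0);m=wmask(c,(float(sd[0]),float(sd[1])),300);xx=np.where(m);print(m.sum(),xx[1].min(),xx[0].min(),xx[1].max(),xx[0].max())
k=max(cv2.findContours(m,0,cv2.CHAIN_APPROX_NONE)[0],key=len)[:,0].astype(float)
k=k[k[:,1]<294]
from scipy.spatial import cKDTree
o=outline(.046); o=np.c_[o,np.zeros(len(o))]
o=np.array([o[i]+(o[(i+1)%len(o)]-o[i])*f for i in range(len(o)) for f in(0,.25,.5,.75)])
def res(q):
    R=Ro.from_euler('zyx',[q[2],q[4],q[5]]); p=proj(c,R.apply(o)+[q[0],q[1],q[3]])
    return np.clip(cKDTree(p).query(k)[0],0,4)
for n in(4,6):
    f=lambda v:res(np.r_[v,np.zeros(6-n)])
    s=least_squares(f,[.5415,-.262,.729,.103,0,0][:n],x_scale=[.01,.01,.1,.01,.05,.05][:n],diff_step=1e-3,loss='soft_l1');print(s.x.round(4),np.abs(s.fun).mean())
E
python3 tilt.py
```

```text
time_s: 24.3
tcp_pos: [0.5739, -0.3056, 0.1791]
tcp_rot: [-0.12, 0.414, 0.901, 0.054]
ft_force: [0.0, 0.2, 0.1]
grip_width: 0.302
grasp_force: 0.0
t 24.3 shift mm [-7.3  5.1  2.7] rot [ 0.003  0.006 -0.019]
[ 0.58191498 -0.30710142  0.17454949]
[196.01288583 122.57424385] [461.98900264 272.86030521]
32339 195 127 460 279
[ 0.5429 -0.2655  0.7418  0.1032] 1.164699279839714
[ 0.5402 -0.2694  0.7461  0.1043 -0.0582  0.1353] 0.6653488967180219
```

```bash
python3 -m pendant '-7 5 3 0.003 0.006 -0.019 0.3;-7 5 3 0.003 0.006 -0.019 0.3;-7 5 3 0.003 0.006 -0.019 0.3;-7 5 3 0.003 0.006 -0.019 0.3' >/dev/null; cat >> tilt.py <<'E'
d=res(np.r_[.5415,-.262,.729,.103,0,0]); 
p=s.x
for q in([.5415,-.262,.729,.103,0,0],[.5423,-.2633,.731,.103,0,0],[.5423,-.2633,.731,.103,0,.03],[.5423,-.2633,.731,.103,.03,0]): print(q,np.abs(res(np.array(q))).mean())
# signed edge offsets at the four sides of the predicted rim
u=proj(c,rim([.5423,-.2633,.731],.103));cx,cy=u.mean(0)
for col in(230,270,330,390,430):
    print(col,'pred rows',np.sort(u[abs(u[:,0]-col)<2.5,1])[[0,-1]].round(1),'obs',np.sort(k[k[:,0]==col,1])[[0,-1]])
for row in(160,200,230):
    print(row,'pred cols',np.sort(u[abs(u[:,1]-row)<3,0])[[0,-1]].round(1),'obs',np.sort(k[k[:,1]==row,0])[[0,-1]])
E
python3 tilt.py
```

```text
[184.03285246 115.76377059] [453.69444576 266.99725742]
31632 186 119 452 268
[ 0.5423 -0.2629  0.7311  0.0989] 0.7816916909972758
[ 0.5424 -0.2629  0.7317  0.0991  0.001   0.    ] 0.7680272890884338
[0.5415, -0.262, 0.729, 0.103, 0, 0] 2.447198721525345
[0.5423, -0.2633, 0.731, 0.103, 0, 0] 1.6433245521249495
[0.5423, -0.2633, 0.731, 0.103, 0, 0.03] 1.7037610717535552
[0.5423, -0.2633, 0.731, 0.103, 0.03, 0] 1.8080881544848562
230 pred rows [139.7 265.7] obs [142. 264.]
270 pred rows [123.6 265.1] obs [126. 265.]
330 pred rows [118.1 249.7] obs [120. 249.]
390 pred rows [132.  268.9] obs [133. 268.]
430 pred rows [152.6 253.4] obs [158. 252.]
160 pred cols [201.1 436. ] obs [203. 435.]
200 pred cols [183.7 453.3] obs [186. 452.]
230 pred cols [188.2 448.7] obs [192. 447.]
```

Settled, the top dish measures level (tilt about 0.001 rad), matched in heading and concentric with the pile, and it's not standing high. Handing in.

```bash
python3 -c "
from cell import r
print(r.sign_off())"
```

```text
the job is handed in; nothing more can be done
None
```

I nested both loose dishes on the matted one and handed the job in at about 25 s. By my camera fits the top dish is level to about 0.001 rad, each dish is centred within about 1 mm and turned to within 0.01 rad, and both look fully home. No verdict came back, and I did not press on the floors to confirm seating.

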